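Tare the scale with the empty bowl, then weigh two brass couplings

TASK

Weigh the two brass couplings: slide the empty steel bowl off the clear organiser box, without lifting it up, on to the middle of the scale's weighing plate, press the blue tare key well down and let it up again with nothing touching the bowl, and only then set both couplings down gently in the bowl. Press the key gently, never with a coupling in the bowl, keep off the red power key, do not shove the scale or overload its plate, and leave everything else where it is.

Things in the scene. Friction and masses are not known exactly. Their poses are not given: they have to be found in the camera images.
- scale: Grey kitchen scale, 1.5 kg, loose on rubber feet. Origin: under the plate's middle, at its soles (on the liner, z = 3 mm); z up; its front, a sloping panel, faces its -x. Case 85 mm to either side (y) and to the back, 40 mm high; before x = -80 mm the panel falls at 30 degrees from 44 mm high to 15 mm high at x = -130 mm: display on its +y half, two keys on its -y half.
- plate_top (a point): Centre of the top face of the steel weighing plate, which is 150 mm (scale x) by 160 mm (scale y), 5 mm thick, its top 52 mm above the scale's origin when empty; axes as the scale's.
- plate (a joint): How far the weighing plate has sunk, m: 0 empty, 0.2 mm for each newton on it (spring 5 N/mm), stop at 5 mm; so it is the weight reading. More than 3.5 mm (1.8 kg) overloads it.
- tare_key_top (a point): Centre of the top of the blue tare key, 22 by 24 mm, 5 mm proud of the sloping panel, at x = -100, y = -22, z = 38 mm in the scale's frame. z axis: outward normal, leaning 30 degrees from vertical to the scale's front; press along -z. Once the bowl is on the plate its rim hangs over this key, 102 mm above the scale's origin, and bars an upright finger: come in slanting, along the key's axis.
- tare_key (a joint): Travel of the blue tare key, m: 0 up, 4 mm at its hard stop; spring: starts to move at 2 N, 4.8 N at 2 mm, 7.6 N at the stop; comes up by itself. More than 2 mm counts as pressed; a force stop of about 5.5 N suits it, more than 25 N harms it.
- power_key_top (a point): Centre of the top of the red power key, the same size, 40 mm beside the tare key towards the scale's -y side.
- power_key (a joint): Travel of the red power key, m, 0 up, 4 mm down; same spring. Not to be pressed.
- organiser: Clear acrylic organiser box, closed, full of small fittings, does not move; 160 mm (its x) by 180 mm (its y), 55 mm high. Origin: centre of its underside, on the liner. It stands along the scale's +y side, 7 to 15 mm from the case, 10 to 25 mm from the plate's edge; its flat lid is 3 mm higher than the weighing plate.
- bowl: Open shallow steel bowl, 0.18 to 0.36 kg, 216 mm across the rim, 50 mm high, wall 3 mm; flat base of 60 mm radius, 4 mm thick. Outer radius 85 mm at 12 mm height, 99 mm at 28 mm, 108 mm at the rim. Origin: centre of its underside, z up. Starts on the organiser's lid. Closed fingers reach to its floor and can draw it along by its inner wall.
- coupling_a: Brass compression coupling standing on end, about 0.16 kg: hexagonal nuts 30 mm across flats (34.6 mm across corners) at each end, 50 mm tall. Origin: centre of its underside, z up along its axis; pairs of flats face its own x axis and x axis + 60 and + 120 degrees.
- coupling_b: The other brass coupling, the same as coupling_a.
- waste_nut: White plastic waste nut, 50 mm across, 28 mm tall, lying on the liner among the couplings; not to be weighed. Origin: centre of its underside.
- brush: Yellow plastic hand brush, 250 mm long, bristles down. Origin at the liner, near the middle of its length; head to its +x.
- spanner: Steel adjustable spanner, 210 mm long, lying flat; origin near mid-length, jaw to its +x.
- canister: Closed ceramic canister, white with a blue lid, 114 mm across, 163 mm tall; origin: centre of its underside.
- spray_bottle: Pale blue spray bottle with a white head, 80 mm across, 247 mm tall; origin: centre of its underside.
- scrub_pad: Yellow and green scrubbing pad, 70 by 110 by 35 mm; origin: centre of its underside.
There are look-alikes about, which are no part of the job. What is shaped like the coupling_b but green is not meant.

How it is judged:
By the outcome, as a careful person would: the job done as asked, in the order asked, and still so for the second after the job is handed in, with the robot touching nothing.
It also fails if it takes over 70 s, if anything falls off the work surface, if the arm or the gripper's body presses on something with over 40 N, if the wrist force passes 120 N, or if a joint passes its speed limit or range.

ROBOT

A 6-joint arm with a two-finger parallel gripper is mounted at the origin on the work surface. World frame = base frame: x ahead of the robot, y to its left, z up, the work surface at z = 0. Lengths are in mm, angles in rad, forces in N, time in s.
With the tool pointing down it reaches from about 350 to 975 mm from the base axis. Payload 7.1 kg.
Tool frame: the origin (TCP) lies at the very end of the fingers, on their centre line; the grasp point (between the pads) lies 19 mm behind it (ctrl.grasp_offset is the distance from the TCP to the grasp point, in mm); z points along the fingers, y is the line along which they close (so a half turn about z gives the same grasp; the last joint's range is limited). The gripper opens to 88 mm and grips with 3 to 60 N. Pads are 20 mm wide; open, the fingers measure 115 mm over their backs; the gripper's body (75 mm by 178 mm) begins 61 mm behind the grasp point.
Start: joints at [-1.341, 0.423, 1.63, -0, 1.089, -0.019], TCP at [153.92, -605.734, 222.675] pointing down, gripper open.
Joint ranges: [-3, 3], [-0.9, 2.11], [0.09, 2.58], [-1.31, 4.45], [0.11, 2.69], [-2.54, 2.54]. Speed limits (rad/s): [2.39, 2.39, 3.01, 3.14, 3.14, 3.14].

INTERFACE

Orientations are given as a rotation vector (axis times angle).
In Python, from workcell import ctrl, viewer, ticket, models gives the robot as it stands.
- The arm moves only by the tool play_rows, never from a script. Its arguments are lists of equal length, an entry for each row: "dp": the shift along the world's x, y, z in mm, a list of three; "yaw": the turn about the world's z in degrees. In form: {"dp": [[tx, ty, tz], ...], "yaw": [yaw, ...]}. A call has 1 to 8 rows; each row shifts and turns the commanded pose from where the row before left it; what a row does not reach is not made up. A row lasts 1/12 s, in which the tool goes at most 41.7 mm and 7.16 degrees, less where a joint would pass 70% of its speed; a pose out of reach is approached as far as the arm can. A call is refused whole if a number of a shift passes 41.7 or a number of a turn 7.16, either way. A call with a gripper value outside its range is refused whole. "gripper" is the closure, from 0 (fully open) to 1 (shut), set as the call begins (left out, the last holds). The fingers move at their own pace and stop on an object; the grip force is fixed at half the most. Time passes only in rows, so rows that do not move let the fingers close. It gives the time, the measured TCP pose, the force, the opening and the grip force at its end, in the units of the state.
- ctrl.get_obs(): the state, without advancing time (a new reading comes with each control period).
- viewer.get_image(name): name is "side" or "top"; returns a dict with "pixels" (420x560x3 uint8, red, green, blue), "range_z" (420x560 float32, mm along the optical axis (not along the pixel's ray), 0 where there is no reading), "fx", "fy", "cx", "cy" (pixels), "dist_coeffs" ([k1, k2, p1, p2, k3] as OpenCV has them; the pictures are not rectified), "T" (4x4, takes a point from camera to world coordinates). Camera axes: x right, y up, looking along -z (the intrinsics and any distortion apply to the point x, -y, -z); pixel columns grow to the right and rows downward; lengths in mm; the calibration is good to about 2 mm. A picture is of the moment at which its call begins.
- ticket.close_job(): hands the job in; it is judged then, once.
Trained networks look in a picture, given as the dict that the camera call returned (one of the last four; its "shot" number tells which), for a name from the list of things; names that differ only in an ending like _2 or _b are one class to them, and where a whole thing is asked for, a point or a joint stands for the part that bears it (a point fixed in the world has none). Each returns a list of dicts, best first, with "conf" (0 to 1); they miss things now and then, are a little off and sometimes report something else, mostly with a low value. They report only what shows in the picture. A call takes as long as a camera call. They do not tell look-alikes from the thing itself.
- models.look_for(picture, name): "bbox" ([centre column, centre row, width, height] in pixels, round what is visible of it).
- models.landmark_of(picture, name): "location" ([column, row] in pixels: a listed point, or the origin of a listed thing).
The state is a dict: "t": time; "qpos": joint angles; "qvel": joint speeds; "joint_torque": joint torques, N m; "ee_pos": TCP position; "orientation": TCP orientation; "ft_force": force on the tool from outside, world axes, zero at the start; "moment": the same for the moment, N m; "width": finger opening in mm; "grasp_force": force on a finger pad.
Only numpy, scipy, OpenCV 4.12 (cv2) and the standard library are available. Lean on these libraries where they do the work, as an engineer would, in place of code of your own. Each camera call takes 0.05 s, during which the arm holds its last target. There are 200 camera calls.

## Working session

There is one attempt and no reset: what is moved stays moved. The work goes in short steps, Python scripts to look and compute and a tool call to move; the robot and the scene stay as the last step left them, time stands still between calls to the robot, and variables do not carry over. Pictures are saved under pics/ and viewed, at most 10 in all, crops included, and the job is handed in when it is done.

Besides the shell and the picture viewer there is one more tool, called after "Request:" by a JSON object that holds its "method" and its "body", one argument or row to a line. play_rows: Moves the arm, as the interface text tells. Its arguments: {"type":"object","properties":{"dp":{"type":"array"},"yaw":{"type":"array"},"gripper":{"type":"number"}},"required":["dp","yaw"]}

```bash
mkdir -p pics; cat > h.py <<'E'
import numpy as np, cv2
from workcell import ctrl, viewer, ticket, models
def cam(n): return viewer.get_image(n)
def save(im,f): cv2.imwrite('pics/'+f,cv2.cvtColor(np.asarray(im['pixels']),cv2.COLOR_RGB2BGR))
def rays(im,uv):
    K=np.array([[im['fx'],0,im['cx']],[0,im['fy'],im['cy']],[0,0,1.]])
    p=cv2.undistortPoints(np.array(uv,float).reshape(-1,1,2),K,np.array(im['dist_coeffs'],float)).reshape(-1,2)
    return np.c_[p[:,0],-p[:,1],-np.ones(len(p))]
def atz(im,uv,z):   # pixel -> world on plane z
    T=np.array(im['T']); d=rays(im,uv)@T[:3,:3].T; o=T[:3,3]
    return o+d*((z-o[2])/d[:,2])[:,None]
def dep(im,uv):     # pixel -> world by range
    T=np.array(im['T']); r=rays(im,uv); uv=np.array(uv).reshape(-1,2).round().astype(int)
    return (r*im['range_z'][uv[:,1],uv[:,0]][:,None])@T[:3,:3].T+T[:3,3]
def cloud(im):
    v,u=np.mgrid[0:420,0:560]; uv=np.c_[u.ravel(),v.ravel()]
    return dep(im,uv).reshape(420,560,3)
E
cat > a.py <<'E'
from h import *
for n in ('top','side'):
    im=cam(n); save(im,n+'1.png'); print(n,np.round(im['T'],2).tolist(),im['fx'])
    for k in ['scale','plate_top','tare_key_top','power_key_top','organiser','bowl','coupling_a','waste_nut','canister','spray_bottle']:
        for d in models.landmark_of(im,k)[:4]:
            if d['conf']>.25: print(k,round(d['conf'],2),np.round(d['location']),np.round(dep(im,[np.clip(d['location'],0,[559,419])])[0]))
E
python3 a.py
```

```text
top [[-0.01, 0.98, -0.2, 272.06], [-1.0, -0.01, 0.0, 6.42], [-0.0, 0.2, 0.98, 1381.95], [0.0, 0.0, 0.0, 1.0]] 511.4326960681343
scale 0.75 [281. 204.] [553.   8.  54.]
plate_top 0.83 [282. 201.] [562.   4.  52.]
tare_key_top 0.74 [447. 198.] [ 557. -425.   99.]
tare_key_top 0.6 [290. 236.] [470. -16.  37.]
power_key_top 0.61 [305. 236.] [470. -56.  38.]
bowl 0.62 [211. 209.] [541. 194.  57.]
coupling_a 0.7 [408. 191.] [ 596. -345.   11.]
coupling_a 0.69 [413. 226.] [ 491. -343.   46.]
coupling_a 0.61 [385. 207.] [ 552. -278.   14.]
coupling_a 0.5 [440. 255.] [ 413. -409.   56.]
waste_nut 0.7 [377. 236.] [ 469. -248.   30.]
canister 0.82 [121. 209.] [531. 414. 126.]
side [[0.88, 0.32, -0.34, 94.1], [-0.47, 0.61, -0.64, -835.49], [0.0, 0.72, 0.69, 973.19], [0.0, 0.0, 0.0, 1.0]] 478.0375279631555
scale 0.57 [288. 226.] [538. -39.  57.]
plate_top 0.93 [290. 209.] [577.  19.  56.]
tare_key_top 0.48 [265. 232.] [479. -19.  46.]
tare_key_top 0.35 [287. 227.] [534. -42.  60.]
power_key_top 0.39 [269. 244.] [471. -60.  42.]
bowl 0.85 [254. 172.] [554. 206.  64.]
bowl 0.61 [182. 179.] [367. 348.   7.]
coupling_a 0.91 [319. 366.] [ 409. -416.   27.]
coupling_a 0.56 [343. 298.] [ 558. -285.   20.]
coupling_a 0.55 [377. 315.] [ 600. -367.   22.]
coupling_a 0.51 [332. 332.] [ 479. -359.   28.]
waste_nut 0.82 [309. 304.] [ 469. -270.   32.]
canister 0.94 [222. 147.] [536. 416.  32.]
spray_bottle 0.92 [394. 359.] [ 545. -492.   61.]
```

View pics/top1.png

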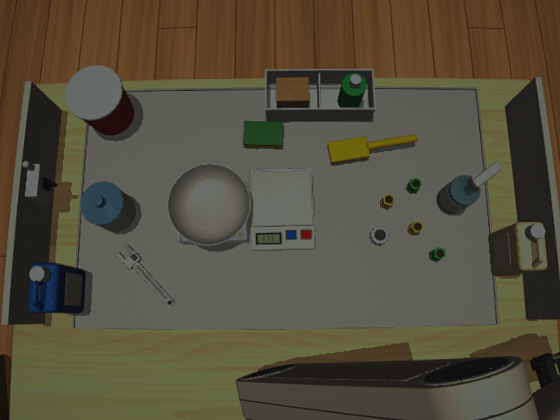

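View pics/side1.png

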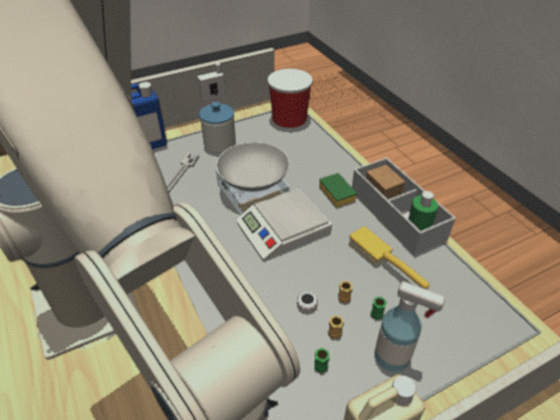

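```bash
cat > b.py <<'E'
from h import *
im=cam('top'); C=cloud(im); hsv=cv2.cvtColor(im['pixels'],cv2.COLOR_RGB2HSV)
def reg(x0,x1,y0,y1,z0,z1): return (C[...,0]>x0)&(C[...,0]<x1)&(C[...,1]>y0)&(C[...,1]<y1)&(C[...,2]>z0)&(C[...,2]<z1)
m=reg(420,680,80,320,98,118); P=C[m]; print('rim',m.sum(),cv2.minEnclosingCircle(P[:,:2].astype(np.float32)),np.median(P[:,2]))
A=np.c_[2*P[:,:2],np.ones(len(P))]; 
m=reg(460,680,-90,95,50,62); P=C[m][:,:2].astype(np.float32); print('plate',m.sum(),cv2.minAreaRect(P),np.median(C[m][:,2]))
for n,(lo,hi) in {'blue':((105,120,60),(125,255,255)),'red':((0,150,80),(6,255,255))}.items():
    mm=cv2.inRange(hsv,lo,hi)>0; q=mm&reg(430,520,-110,40,15,60); print(n,q.sum(),C[q].mean(0))
    v,u=np.nonzero(q); print(atz(im,[[u.mean(),v.mean()]],41))
for n in('top','side'):
    im=cam(n); C=cloud(im); hsv=cv2.cvtColor(im['pixels'],cv2.COLOR_RGB2HSV)
    q=((cv2.inRange(hsv,(10,110,40),(30,255,255))>0)&reg(400,650,-440,-200,8,70)).astype(np.uint8)
    k,l,s,c=cv2.connectedComponentsWithStats(q)
    for i in range(1,k):
        if s[i,4]>15: P=C[l==i]; t=P[P[:,2]>np.percentile(P[:,2],95)-8]; print(n,s[i],c[i].round(1),'mean',P.mean(0).round(1),'top',t.mean(0).round(1),len(t),P[:,2].max().round(1),cv2.minEnclosingCircle(t[:,:2].astype(np.float32)))
    a=[im['pixels'][r0:r0+46,c0:c0+46] for r0,c0 in ([(178,364),(204,393)] if n=='top' else [(268,322),(303,312)])]
    cr=cv2.resize(np.hstack(a),None,fx=8,fy=8,interpolation=cv2.INTER_CUBIC); cr=cv2.convertScaleAbs(cr,alpha=1.5)
    globals()[n]=cr
cv2.imwrite('pics/crop.png',cv2.resize(cv2.cvtColor(np.vstack([top,side]),cv2.COLOR_RGB2BGR),None,fx=.8,fy=.8))
print(ctrl.get_obs())
E
python3 b.py
```

```text
rim 630 ((546.1383666992188, 193.33929443359375), 108.52516174316406) 103.81873004621127
plate 2868 ((567.6608276367188, 8.944679260253906), (158.74786376953125, 163.55691528320312), 0.6061681509017944) 53.5242606737022
blue 69 [474.1520476  -17.63039848  40.00151356]
[[474.00710779 -17.60827039  41.        ]]
red 64 [473.65401096 -56.74608421  39.84333409]
[[473.48947611 -56.69073569  41.        ]]
top [380 194  15  15 108] [386.8 201.1] mean [ 561.4 -277.4   42.4] top [ 564.3 -280.1   51.8] 66 59.4 ((564.429443359375, -279.9951477050781), 15.72412395477295)
top [408 221  16  13 102] [414.8 227.7] mean [ 487.9 -348.9   43.6] top [ 489.  -350.3   52.3] 67 58.1 ((488.84808349609375, -353.5281066894531), 16.90494728088379)
side [339 282  13  21 198] [344.7 291.8] mean [ 561.2 -284.8   40.2] top [ 563.7 -281.8   54.9] 90 58.9 ((563.9551391601562, -280.7551574707031), 14.896882057189941)
side [377 300   6   4  17] [379.6 301.5] mean [ 609.7 -355.4   55.8] top [ 609.7 -355.4   55.8] 17 60.4 ((609.2590942382812, -356.2740478515625), 6.6511945724487305)
side [329 317  14  22 218] [335.3 327
[... 298 characters left out ...]
t': 1.25, 'qpos': array([-1.34099538e+00,  4.23111985e-01,  1.62989504e+00,  3.37029750e-05,
        1.08860016e+00, -1.90062546e-02]), 'qvel': array([-6.36805285e-04,  9.72849729e-05, -3.97427369e-04,  1.81048540e-04,
       -1.17987240e-03, -8.17459077e-05]), 'joint_torque': array([ 1.77165450e-03, -5.44575119e+01, -2.74043584e+01,  6.47884444e-02,
        1.68155803e-02, -6.76932984e-06]), 'ee_pos': array([ 153.93191857, -605.73283724,  222.66952592]), 'orientation': array([-3.11729954e+00, -3.89791592e-01, -4.42429262e-05]), 'ft_force': array([-0.0364523 ,  0.03145031, -0.12391482]), 'moment': array([-0.00076764,  0.00317123, -0.05022789]), 'grasp_force': 0.0, 'width': 87.35530459207295}
```

View pics/crop.png

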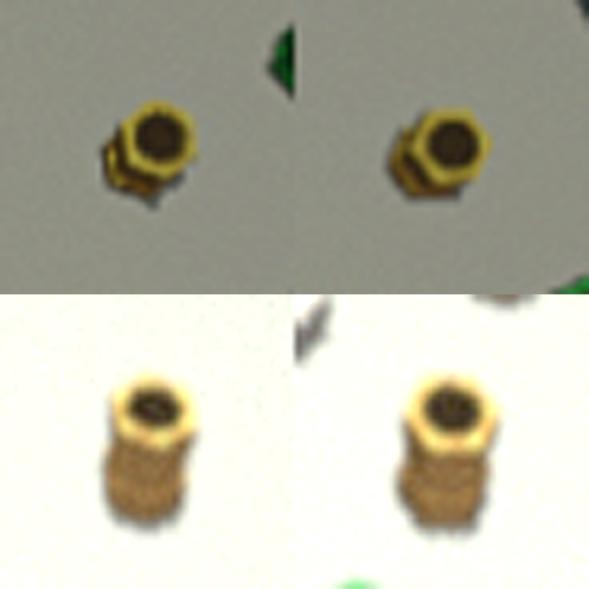

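```bash
cat > c.py <<'E'
from h import *
im=cam('top'); g=im['pixels'].astype(float).mean(2)
print('col profile v160-232 (u 265-300 mean)',[(v,round(g[v,265:300].mean())) for v in range(162,234)])
print('row u245-320',[(u,round(g[180:215,u].mean())) for u in range(246,320)])
for u,v in [(282,168),(282,226),(252,200),(313,200)]: print(u,v,atz(im,[[u,v]],55)[0].round(1))
# hex fit
S=cv2.cvtColor(im['pixels'],cv2.COLOR_RGB2LAB).astype(np.float32)[...,2]; V=im['pixels'].max(2).astype(np.float32)
T=np.array(im['T']);K=np.array([[im['fx'],0,im['cx']],[0,im['fy'],im['cy']],[0,0,1.]])
F=np.diag([1,-1,-1.]); R=F@T[:3,:3].T; rv=cv2.Rodrigues(R)[0]; t=-R@T[:3,3]
a=np.linspace(0,2*np.pi,180,endpoint=False)
def hexr(th,ap): 
    b=(a-th+np.pi/6)%(np.pi/3)-np.pi/6; return ap/np.cos(b)
def samp(I,x,y,th,ap):
    r=hexr(th,ap); P=np.c_[x+r*np.cos(a),y+r*np.sin(a),np.full(180,53.)]
    q=cv2.projectPoints(P,rv,t,K,np.array(im['dist_coeffs'],float))[0].reshape(-1,2).astype(np.float32)
    return cv2.remap(I,q[:,0],q[:,1],cv2.INTER_CUBIC).mean()
for cx,cy in [(564,-280.5),(489,-352)]:
    res=[]
    for dx in range(-5,6,1):
        for dy in range(-5,6,1):
            for th in range(0,60,5):
                s=samp(V*(S-128),cx+dx,cy+dy,np.radians(th),12.5)-samp(V*(S-128),cx+dx,cy+dy,np.radians(th),18)
                res.append((s,cx+dx,cy+dy,th))
    res.sort(reverse=True); print(np.round(res[:5],1).tolist()); 
    for th in range(0,60,10): print(th,round(max(r[0] for r in res if r[3]==th)),end=' ')
E
python3 c.py
```

```text
col profile v160-232 (u 265-300 mean) [(162, 93), (163, 93), (164, 93), (165, 93), (166, 93), (167, 91), (168, 91), (169, 104), (170, 105), (171, 99), (172, 102), (173, 102), (174, 102), (175, 102), (176, 103), (177, 103), (178, 103), (179, 103), (180, 104), (181, 104), (182, 105), (183, 105), (184, 104), (185, 104), (186, 105), (187, 105), (188, 104), (189, 105), (190, 106), (191, 106), (192, 106), (193, 106), (194, 106), (195, 106), (196, 106), (197, 106), (198, 106), (199, 106), (200, 106), (201, 106), (202, 106), (203, 106), (204, 106), (205, 106), (206, 106), (207, 106), (208, 106), (209, 106), (210, 107), (211, 106), (212, 106), (213, 106), (214, 106), (215, 106), (216, 106), (217, 106), (218, 106), (219, 106), (220, 106), (221, 106), (222, 107), (223, 107), (224, 102), (225, 82), (226, 83), (227, 107), (228, 107), (229, 103), (230, 89), (231, 83), (232, 72), (233, 50)]
row u245-320 [(246, 71), (247, 70), (248, 74), (249, 81), (250, 80), (251, 74), (252, 80), (253, 99), (254, 106), (255, 106), (256, 105), (257, 105), (258, 106), (259, 105), (260, 105), (261, 105), (262, 105), (
[... 488 characters left out ...]
), (304, 105), (305, 105), (306, 105), (307, 105), (308, 105), (309, 106), (310, 104), (311, 92), (312, 85), (313, 80), (314, 86), (315, 94), (316, 94), (317, 94), (318, 94), (319, 93)]
282 168 [652.9   4.   55. ]
282 226 [494.7   5.6  55. ]
252 200 [565.5  84.6  55. ]
313 200 [563.8 -77.5  55. ]
[[2974.6, 565.0, -280.5, 35.0], [2946.4, 565.0, -280.5, 40.0], [2944.8, 565.0, -280.5, 30.0], [2919.7, 564.0, -280.5, 35.0], [2890.0, 564.0, -280.5, 30.0]]
0 2658 10 2640 20 2762 30 2945 40 2946 50 2790 [[2658.0, 490.0, -353.0, 5.0], [2634.5, 490.0, -353.0, 0.0], [2634.4, 490.0, -353.0, 10.0], [2611.1, 490.0, -354.0, 5.0], [2587.6, 490.0, -354.0, 10.0]]
0 2634 10 2634 20 2482 30 2352 40 2371 50 2494
```

Request:
{"method": "play_rows", "body": {
  "dp": [
    [18,35,0],
    [18,35,0],
    [18,35,0],
    [18,35,0],
    [18,35,0],
    [18,35,0],
    [18,35,0],
    [18,35,0]
  ],
  "yaw": [0,0,0,0,0,0,0,0],
  "gripper": 1
}}

```text
t: 1.97
ee_pos: [298.4, -324.1, 222.9]
orientation: [3.117, 0.389, 0.001]
ft_force: [0.7, 0.5, -0.1]
width: 37.7
grasp_force: 0.0
```

Request:
{"method": "play_rows", "body": {
  "dp": [
    [18,35,0],
    [18,35,0],
    [18,35,0],
    [18,35,0],
    [18,35,0],
    [18,35,0],
    [18,35,0],
    [18,35,0]
  ],
  "yaw": [0,0,0,0,0,0,0,0]
}}

```text
t: 2.63
ee_pos: [442.6, -43.8, 223.1]
orientation: [3.117, 0.39, 0.001]
ft_force: [0.7, -0.1, -0.5]
width: 0.4
grasp_force: 0.0
```

Request:
{"method": "play_rows", "body": {
  "dp": [
    [19,31,0],
    [19,31,0],
    [19,31,0],
    [19,31,0],
    [18,30,0],
    [18,30,0],
    [0,0,-30],
    [0,0,-30]
  ],
  "yaw": [0,0,0,0,0,0,0,0]
}}

```text
t: 3.3
ee_pos: [556.5, 140.6, 163.5]
orientation: [-3.116, -0.394, -0.009]
ft_force: [-0.1, 0.1, -1.7]
width: 0.4
grasp_force: 0.0
```

Request:
{"method": "play_rows", "body": {
  "dp": [
    [0,0,-25],
    [0,0,-25],
    [0,0,-17],
    [0,0,-10],
    [0,0,0]
  ],
  "yaw": [0,0,0,0,0]
}}

```text
t: 3.72
ee_pos: [552.6, 137.9, 83.7]
orientation: [3.117, 0.39, -0.006]
ft_force: [-0.2, 0.4, -0.1]
width: 0.1
grasp_force: 0.0
```

Request:
{"method": "play_rows", "body": {
  "dp": [
    [1.5,-8,0],
    [1.5,-8,0],
    [1.5,-8,0],
    [1.5,-8,0],
    [1.5,-8,0],
    [1.5,-8,0],
    [1.5,-8,0],
    [1.5,-8,0]
  ],
  "yaw": [0,0,0,0,0,0,0,0]
}}

```text
t: 4.38
ee_pos: [566.3, 73.4, 86.0]
orientation: [-3.117, -0.389, -0.001]
ft_force: [-1.1, 1.4, 1.7]
width: 0.6
grasp_force: 1.1
```

```bash
cat > d.py <<'E'
from h import *
import sys
im=cam('top'); C=cloud(im)
m=(C[...,0]>400)&(C[...,0]<720)&(C[...,1]>-150)&(C[...,1]<320)&(C[...,2]>90)&(C[...,2]<116)
h=cv2.cvtColor(im['pixels'],cv2.COLOR_RGB2HSV)
P=C[m][:,:2]; 
# robust circle with R=108
from scipy.optimize import least_squares
P=P[::2]; c0=np.array([float(sys.argv[1]),float(sys.argv[2])])
d=np.linalg.norm(P-c0,axis=1); Q=P[(d>90)&(d<125)]
r=least_squares(lambda c:np.linalg.norm(Q-c[:2],axis=1)-106.5,c0,loss='soft_l1')
print(len(Q),r.x.round(1),np.median(abs(r.fun)))
for n in('top','side'):
    i2=im if n=='top' else cam(n)
    for d in models.landmark_of(i2,'bowl')[:1]: print(n,d['conf'],atz(i2,[d['location']],58)[0].round(1))
    if len(sys.argv)>3: save(i2,sys.argv[3]+n+'.png')
o=ctrl.get_obs(); print(o['ee_pos'].round(1),o['ft_force'].round(2))
E
python3 d.py 556 160
```

```text
261 [554.4 154.2] 2.5814554696765413
top 0.9 [551.5 158.4  58. ]
side 0.9 [563.7 173.8  58. ]
[565.8  73.8  85.5] [0.03 0.68 0.69]
```

Request:
{"method": "play_rows", "body": {
  "dp": [
    [1.5,-8,0],
    [1.5,-8,0],
    [1.5,-8,0],
    [1.5,-8,0],
    [1.5,-8,0],
    [1.5,-8,0],
    [1.5,-8,0],
    [1.5,-8,0]
  ],
  "yaw": [0,0,0,0,0,0,0,0]
}}

```text
t: 5.25
ee_pos: [578.0, 9.3, 85.6]
orientation: [-3.117, -0.389, 0.0]
ft_force: [-0.3, 0.7, 0.8]
width: 0.4
grasp_force: 0.6
```

Request:
{"method": "play_rows", "body": {
  "dp": [
    [1.5,-8,0],
    [1.5,-8,0],
    [1.5,-8,0],
    [1.5,-8,0],
    [1.5,-8,0],
    [1,-6,0],
    [1,-5,0],
    [0.5,-3,0]
  ],
  "yaw": [0,0,0,0,0,0,0,0]
}}

```text
t: 5.92
ee_pos: [588.1, -44.4, 85.7]
orientation: [3.117, 0.389, 0.0]
ft_force: [-1.4, 2.4, 1.4]
width: 0.3
grasp_force: 1.1
```

```bash
python3 d.py 576 24 sl
```

```text
239 [576.3  38.9] 2.001708886610146
top 0.58 [575.3  49.1  58. ]
side 0.8 [586.7  70.   58. ]
[587.8 -43.8  85.6] [ 0.79  0.87 -0.23]
```

Request:
{"method": "play_rows", "body": {
  "dp": [
    [0.5,-6,0],
    [0.5,-6,0],
    [0.5,-6,0],
    [0.5,-5,0],
    [0.5,-4,0],
    [0.5,-3,0],
    [0.5,-2,0],
    [0,-2,0]
  ],
  "yaw": [0,0,0,0,0,0,0,0]
}}

```text
t: 6.78
ee_pos: [591.5, -78.0, 85.7]
orientation: [-3.117, -0.389, -0.0]
ft_force: [-0.8, 1.7, 1.9]
width: 0.4
grasp_force: 1.0
```

```bash
python3 d.py 580 5 sm
```

```text
239 [579.8   7.3] 2.1272132320911794
top 0.69 [574.3   4.8  58. ]
side 0.87 [579.3  16.6  58. ]
[591.4 -77.8  85.7] [0.78 1.13 0.91]
```

View pics/smtop.png

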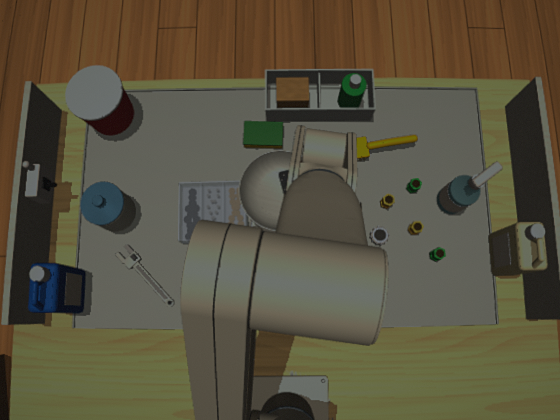

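Request:
{"method": "play_rows", "body": {
  "dp": [
    [0,5,0],
    [0,5,10],
    [0,0,35],
    [0,0,40],
    [-20,-20,25],
    [-28,-28,0],
    [-28,-28,0],
    [-28,-28,0]
  ],
  "yaw": [0,0,0,0,0,0,0,0]
}}

```text
t: 7.65
ee_pos: [486.7, -172.0, 197.1]
orientation: [3.116, 0.393, 0.003]
ft_force: [0.2, -0.8, 0.4]
width: 0.4
grasp_force: 0.0
```

Request:
{"method": "play_rows", "body": {
  "dp": [
    [-28,-28,0],
    [-28,-28,0],
    [-28,-28,0],
    [-10,-28,0],
    [0,0,0],
    [0,0,0]
  ],
  "yaw": [0,0,0,0,0,0]
}}

```text
t: 8.15
ee_pos: [393.1, -284.6, 196.3]
orientation: [3.117, 0.385, 0.001]
ft_force: [-0.4, 0.3, 0.3]
width: 0.4
grasp_force: 0.0
```

```bash
python3 d.py 580 7 cl; sed -i 's/430,520,-110,40,15,60/420,520,-110,60,15,60/' b.py; python3 b.py | egrep 'rim|blue|red|^\[\['
```

```text
424 [580.1  11.5] 2.9662348770974845
top 0.77 [578.8  13.2  58. ]
side 0.84 [592.7  19.3  58. ]
[ 394.  -282.7  195.8] [-0.37  1.02 -1.09]
rim 124 ((580.9398803710938, 81.90725708007812), 80.1747817993164) 101.25127173736553
blue 48 [470.76106381 -18.35653821  38.73373293]
[[470.43024956 -18.313439    41.        ]]
red 70 [473.68221841 -57.52197366  39.87529773]
[[473.52287369 -57.46526867  41.        ]]
```

View pics/cltop.png

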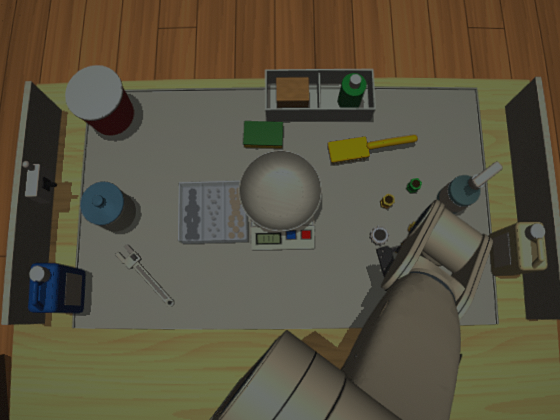

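```bash
cat > e.py <<'E'
from h import *
im=cam('top'); C=cloud(im)
m=(C[...,0]>440)&(C[...,0]<720)&(C[...,1]>-120)&(C[...,1]<150)&(C[...,2]>92)&(C[...,2]<116)
P=C[m]; print(m.sum(),cv2.minEnclosingCircle(P[:,:2].astype(np.float32)),P[:,:2].min(0),P[:,:2].max(0),np.median(P[:,2]))
c=atz(im,[[280.5,190.5],[240,191],[321,191],[281,151.5],[281,230]],105); print(c.round(1).tolist())
h=cv2.cvtColor(im['pixels'],cv2.COLOR_RGB2HSV)
for n,lo,hi in (('blue',(105,120,40),(125,255,255)),('red',(0,150,60),(6,255,255))):
    q=(cv2.inRange(h,lo,hi)>0)[225:245,280:320]; v,u=np.nonzero(q); v=v+225;u=u+280; print(n,u.min(),u.max(),v.min(),v.max(),atz(im,[[u.min()-.5,v.min()-.5],[u.max()+.5,v.max()+.5]],41).round(1).tolist())
E
python3 e.py
```

```text
750 ((581.977783203125, 11.76197338104248), 108.14746856689453) [475.44963117 -96.10771626] [689.27876033 118.45773094] 99.3974547457234
[[578.6, 8.5, 105.0], [578.4, 112.6, 105.0], [576.3, -95.4, 105.0], [683.4, 6.2, 105.0], [476.1, 8.2, 105.0]]
blue 287 295 231 238 [[484.8, -6.2, 41.0], [463.1, -29.8, 41.0]]
red 302 310 231 238 [[484.4, -46.0, 41.0], [462.7, -69.5, 41.0]]
```

Request:
{"method": "play_rows", "body": {
  "dp": [
    [9,38,0],
    [9,38,0],
    [9,38,0],
    [9,38,0],
    [9,38,0],
    [9,38,0],
    [8,36,0],
    [4,0,-20]
  ],
  "yaw": [-5,-5,-4.2,0,0,0,0,0]
}}

```text
t: 9.22
ee_pos: [462.5, -14.5, 178.3]
orientation: [-3.141, -0.01, -0.01]
ft_force: [-0.3, -1.1, 0.8]
width: 0.5
grasp_force: 0.0
```

Request:
{"method": "play_rows", "body": {
  "dp": [
    [0,0,-25],
    [0,0,-20],
    [0,0,0],
    [0,0,0]
  ],
  "yaw": [0,0,0,0]
}}

```text
t: 9.55
ee_pos: [458.7, -19.3, 130.1]
orientation: [-3.141, -0.003, 0.004]
ft_force: [0.2, -0.2, 0.6]
width: 0.7
grasp_force: 0.0
```

Request:
{"method": "play_rows", "body": {
  "dp": [
    [1.5,1,-20],
    [0,0,-20],
    [0,0,-20],
    [0,0,-14],
    [0,0,0],
    [0,0,0]
  ],
  "yaw": [0,0,0,0,0,0]
}}

```text
t: 10.05
ee_pos: [461.4, -18.9, 57.4]
orientation: [3.142, 0.001, 0.0]
ft_force: [0.3, -0.3, -0.0]
width: 0.4
grasp_force: 0.0
```

```bash
python3 - <<'E'
from h import *
im=cam('side'); cr=im['pixels'][170:290,200:360]
cv2.imwrite('pics/key.png',cv2.resize(cv2.cvtColor(cr,cv2.COLOR_RGB2BGR),None,fx=5,fy=5,interpolation=cv2.INTER_CUBIC))
print(ctrl.get_obs()['ee_pos'],ctrl.get_obs()['ft_force'])
E
```

```text
[461.89387572 -18.90277186  57.87468472] [ 0.76982487 -0.85975784  0.75292917]
```

View pics/key.png

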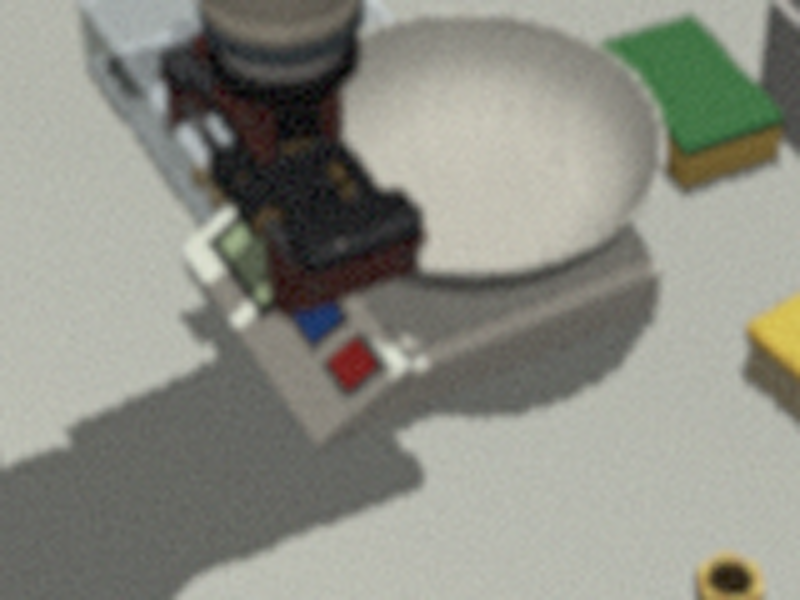

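Request:
{"method": "play_rows", "body": {
  "dp": [
    [0,0,-5],
    [0,0,-4],
    [0,0,-3],
    [0,0,-2],
    [0,0,-1],
    [0,0,0]
  ],
  "yaw": [0,0,0,0,0,0]
}}

```text
t: 10.6
ee_pos: [460.8, -18.7, 41.5]
orientation: [-3.142, -0.001, 0.001]
ft_force: [-0.3, 0.4, 0.4]
width: 0.4
grasp_force: 0.0
```

Request:
{"method": "play_rows", "body": {
  "dp": [
    [0,0,-1],
    [0,0,-1],
    [0,0,0]
  ],
  "yaw": [0,0,0]
}}

```text
t: 10.85
ee_pos: [461.2, -18.7, 39.7]
orientation: [3.142, 0.002, 0.001]
ft_force: [0.3, -0.5, 2.5]
width: 0.1
grasp_force: 1.1
```

Request:
{"method": "play_rows", "body": {
  "dp": [
    [0,0,-1],
    [0,0,-1],
    [0,0,0]
  ],
  "yaw": [0,0,0]
}}

```text
t: 11.1
ee_pos: [461.4, -18.8, 37.8]
orientation: [3.142, 0.002, 0.001]
ft_force: [-0.1, -0.1, 5.0]
width: 1.0
grasp_force: 2.2
```

Request:
{"method": "play_rows", "body": {
  "dp": [
    [0,0,-0.5],
    [0,0,-0.5],
    [0,0,0]
  ],
  "yaw": [0,0,0]
}}

```text
t: 11.35
ee_pos: [461.6, -18.8, 37.0]
orientation: [3.142, 0.002, 0.002]
ft_force: [0.8, -1.4, 7.0]
width: 0.3
grasp_force: 2.7
```

Request:
{"method": "play_rows", "body": {
  "dp": [
    [0,0,-0.5],
    [0,0,-0.3],
    [0,0,0],
    [0,0,0]
  ],
  "yaw": [0,0,0,0]
}}

```text
t: 11.68
ee_pos: [461.8, -18.8, 36.3]
orientation: [3.142, 0.001, 0.003]
ft_force: [1.1, -0.1, 6.4]
width: 0.7
grasp_force: 3.2
```

Request:
{"method": "play_rows", "body": {
  "dp": [
    [0,0,2],
    [0,0,4],
    [-3,0,15],
    [0,0,30],
    [0,0,38],
    [0,0,25],
    [12,-34,0],
    [14,-35,0]
  ],
  "yaw": [0,0,0,0,0,0,0,5]
}}

```text
t: 12.35
ee_pos: [484.6, -87.5, 152.0]
orientation: [3.138, 0.144, 0.005]
ft_force: [0.4, -0.3, -0.3]
width: 0.5
grasp_force: 0.0
```

Request:
{"method": "play_rows", "body": {
  "dp": [
    [14,-35,0],
    [14,-35,0],
    [14,-35,0],
    [14,-35,0],
    [14,-34,0],
    [8,-19,0],
    [0,0,0],
    [0,0,0]
  ],
  "yaw": [0,0,0,0,0,0,0,0],
  "gripper": 0.2
}}

```text
t: 13.02
ee_pos: [561.4, -281.3, 149.2]
orientation: [-3.138, -0.136, 0.002]
ft_force: [-0.9, -0.8, -0.3]
width: 50.4
grasp_force: 0.0
```

Request:
{"method": "play_rows", "body": {
  "dp": [
    [3,0,-20],
    [0,0,-30],
    [0,0,-30],
    [0,0,-20],
    [0,0,-15],
    [0,0,-9],
    [0,0,0],
    [0,0,0]
  ],
  "yaw": [0,0,0,0,0,0,0,0]
}}

```text
t: 13.68
ee_pos: [564.7, -279.9, 26.0]
orientation: [-3.138, -0.14, 0.001]
ft_force: [1.0, -0.1, 0.9]
width: 70.2
grasp_force: 0.0
```

Request:
{"method": "play_rows", "body": {
  "dp": [
    [0,0,0],
    [0,0,0],
    [0,0,0],
    [0,0,0],
    [0,0,0],
    [0,0,0],
    [0,0,0],
    [0,0,0]
  ],
  "yaw": [0,0,0,0,0,0,0,0],
  "gripper": 1
}}

```text
t: 14.35
ee_pos: [565.0, -280.8, 26.1]
orientation: [3.138, 0.138, 0.0]
ft_force: [-0.5, 0.5, 2.4]
width: 29.8
grasp_force: 30.0
```

Request:
{"method": "play_rows", "body": {
  "dp": [
    [0,0,8],
    [0,0,25],
    [0,0,35],
    [0,0,38],
    [0,10,28],
    [-1,30,0],
    [-1,38,0],
    [-1,38,0]
  ],
  "yaw": [0,0,0,0,0,0,0,0]
}}

```text
t: 15.02
ee_pos: [561.8, -164.2, 161.0]
orientation: [3.138, 0.135, 0.002]
ft_force: [0.6, -0.0, -1.7]
width: 29.5
grasp_force: 30.0
```

Request:
{"method": "play_rows", "body": {
  "dp": [
    [-1,38,0],
    [-1,38,0],
    [-1,38,0],
    [-1,35,0],
    [-2,22,0],
    [0,4,0],
    [0,0,0],
    [0,0,0]
  ],
  "yaw": [0,0,0,0,0,0,0,0]
}}

```text
t: 15.68
ee_pos: [555.9, 9.9, 160.1]
orientation: [3.138, 0.14, 0.0]
ft_force: [0.5, -0.6, -2.5]
width: 29.5
grasp_force: 30.0
```

```bash
python3 - <<'E'
from h import *
im=cam('side'); cr=im['pixels'][100:300,160:420]
cv2.imwrite('pics/pl.png',cv2.resize(cv2.cvtColor(cr,cv2.COLOR_RGB2BGR),None,fx=3,fy=3,interpolation=cv2.INTER_CUBIC))
print(ctrl.get_obs()['ee_pos'],ctrl.get_obs()['ft_force'],ctrl.get_obs()['width'])
E
```

```text
[556.02118547   9.34882243 160.00040165] [ 0.26647947 -0.69453287 -2.08955838] 29.88485955277292
```

View pics/pl.png

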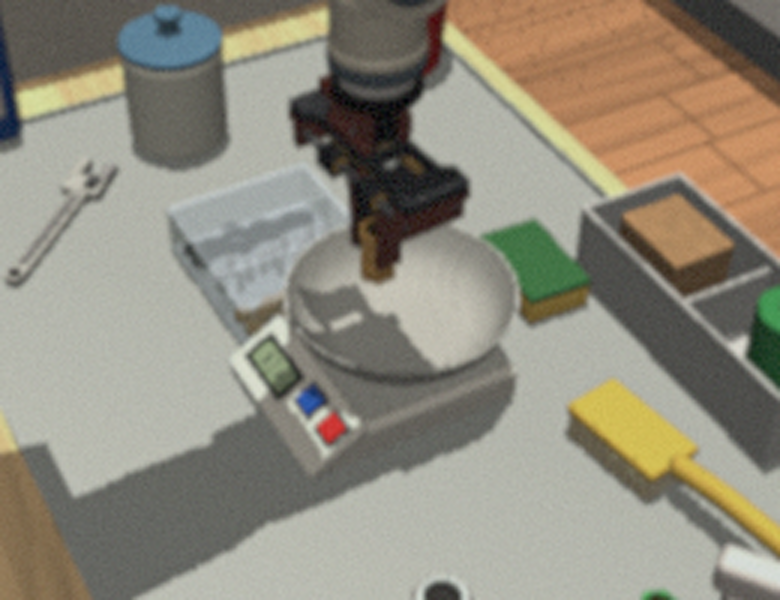

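Request:
{"method": "play_rows", "body": {
  "dp": [
    [0,0,-25],
    [0,0,-20],
    [0,0,-12],
    [0,0,-8],
    [0,0,-5],
    [0,0,-3],
    [0,0,-1],
    [0,0,0]
  ],
  "yaw": [0,0,0,0,0,0,0,0]
}}

```text
t: 16.4
ee_pos: [556.3, 10.1, 86.2]
orientation: [3.139, 0.138, 0.001]
ft_force: [-0.1, 0.4, -1.3]
width: 29.7
grasp_force: 30.0
```

Request:
{"method": "play_rows", "body": {
  "dp": [
    [0,0,-1],
    [0,0,-1],
    [0,0,-1],
    [0,0,0],
    [0,0,0]
  ],
  "yaw": [0,0,0,0,0]
}}

```text
t: 16.82
ee_pos: [555.9, 10.3, 83.0]
orientation: [3.139, 0.139, 0.0]
ft_force: [-1.4, 0.2, -2.3]
width: 30.2
grasp_force: 30.0
```

Request:
{"method": "play_rows", "body": {
  "dp": [
    [0,0,-0.5],
    [0,0,-0.5],
    [0,0,-0.5],
    [0,0,0],
    [0,0,0]
  ],
  "yaw": [0,0,0,0,0]
}}

```text
t: 17.23
ee_pos: [556.0, 10.3, 81.4]
orientation: [-3.139, -0.138, -0.0]
ft_force: [-0.2, 0.3, 0.3]
width: 29.8
grasp_force: 30.0
```

Request:
{"method": "play_rows", "body": {
  "dp": [
    [0,0,0],
    [0,0,0],
    [0,0,0],
    [0,0,0],
    [0,0,0],
    [0,0,0]
  ],
  "yaw": [0,0,0,0,0,0],
  "gripper": 0.3
}}

```text
t: 17.73
ee_pos: [555.9, 10.3, 81.4]
orientation: [3.139, 0.139, 0.0]
ft_force: [0.4, 0.5, -1.0]
width: 61.2
grasp_force: 0.0
```

Request:
{"method": "play_rows", "body": {
  "dp": [
    [0,0,15],
    [0,0,30],
    [0,0,35],
    [-5,-38,0],
    [-7,-38,0],
    [-7,-38,0],
    [-8,-38,0],
    [-8,-38,0]
  ],
  "yaw": [0,0,0,-6,-6,-6,-6,-6]
}}

```text
t: 18.4
ee_pos: [520.4, -181.3, 161.6]
orientation: [3.066, -0.686, 0.001]
ft_force: [0.6, -1.3, 0.4]
width: 61.6
grasp_force: 0.0
```

Request:
{"method": "play_rows", "body": {
  "dp": [
    [-8,-38,0],
    [-8,-38,0],
    [-8,-38,0],
    [-8,-38,0],
    [-7,-23,0],
    [0,0,0],
    [0,0,0]
  ],
  "yaw": [0,0,0,0,0,0,0]
}}

```text
t: 18.98
ee_pos: [481.3, -355.6, 161.1]
orientation: [-3.066, 0.683, 0.0]
ft_force: [0.6, -0.4, 0.1]
width: 61.4
grasp_force: 0.0
```

```bash
python3 - <<'E'
from h import *
im=cam('side'); save(im,'f2.png'); C=cloud(im); hsv=cv2.cvtColor(im['pixels'],cv2.COLOR_RGB2HSV)
q=((cv2.inRange(hsv,(10,110,40),(30,255,255))>0)&(C[...,0]>400)&(C[...,0]<650)&(C[...,1]>-440)&(C[...,1]<100)&(C[...,2]>8)&(C[...,2]<125)).astype(np.uint8)
k,l,s,c=cv2.connectedComponentsWithStats(q)
for i in range(1,k):
    if s[i,4]>25: P=C[l==i]; t=P[P[:,2]>np.percentile(P[:,2],95)-8]; print(s[i],t.mean(0).round(1),P[:,2].max().round(1),cv2.minEnclosingCircle(t[:,:2].astype(np.float32)))
o=ctrl.get_obs();print(o['ee_pos'],o['width'],o['qpos'])
E
```

```text
[281 197   9  18 149] [554.    6.7 110.5] 115.4 ((555.3859252929688, 6.68446683883667), 13.772357940673828)
[329 316  14  22 212] [ 489.8 -354.8   54.5] 59.6 ((490.6222839355469, -353.0434875488281), 15.540318489074707)
[ 481.53412646 -354.45814088  161.08628154] 61.347358011983715 [-6.54616762e-01  4.59830421e-01  1.73515014e+00  3.96033199e-04
  9.47482318e-01  1.35253031e+00]
```

View pics/f2.png

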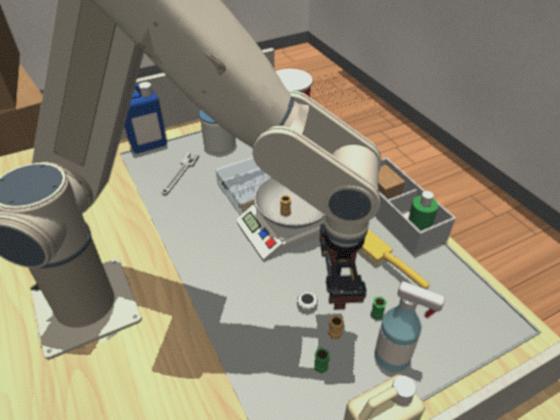

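Request:
{"method": "play_rows", "body": {
  "dp": [
    [8,1,-20],
    [0,0,-35],
    [0,0,-30],
    [0,0,-25],
    [0,0,-15],
    [0,0,-10],
    [0,0,0],
    [0,0,0]
  ],
  "yaw": [0,0,0,0,0,0,0,0]
}}

```text
t: 19.7
ee_pos: [490.3, -352.8, 26.5]
orientation: [-3.068, 0.677, 0.001]
ft_force: [0.4, -0.3, 0.9]
width: 61.9
grasp_force: 0.0
```

Request:
{"method": "play_rows", "body": {
  "dp": [
    [0,0,0],
    [0,0,0],
    [0,0,0],
    [0,0,0],
    [0,0,0],
    [0,0,0],
    [0,0,0],
    [0,0,0]
  ],
  "yaw": [0,0,0,0,0,0,0,0],
  "gripper": 1
}}

```text
t: 20.37
ee_pos: [490.2, -354.0, 26.9]
orientation: [3.067, -0.679, 0.001]
ft_force: [-0.3, 0.8, 5.3]
width: 30.0
grasp_force: 30.0
```

Request:
{"method": "play_rows", "body": {
  "dp": [
    [0,0,8],
    [0,0,25],
    [0,0,35],
    [0,0,40],
    [0,0,30],
    [10,30,0],
    [12,38,0],
    [12,38,0]
  ],
  "yaw": [0,0,0,0,0,5,5,5]
}}

```text
t: 21.03
ee_pos: [524.0, -247.3, 165.4]
orientation: [3.13, -0.27, 0.002]
ft_force: [0.7, 0.2, -3.0]
width: 29.4
grasp_force: 30.0
```

Request:
{"method": "play_rows", "body": {
  "dp": [
    [12,38,0],
    [12,38,0],
    [12,38,0],
    [12,38,0],
    [12,38,0],
    [12,38,0],
    [10,24,0],
    [0,5,0]
  ],
  "yaw": [5,5,0,0,0,0,0,0]
}}

```text
t: 21.7
ee_pos: [607.2, 13.3, 164.6]
orientation: [-3.141, -0.007, -0.002]
ft_force: [-0.1, 0.1, -0.3]
width: 29.6
grasp_force: 30.0
```

Request:
{"method": "play_rows", "body": {
  "dp": [
    [0,0,0],
    [0,0,0]
  ],
  "yaw": [0,0]
}}

```text
t: 21.87
ee_pos: [605.2, 8.9, 164.1]
orientation: [3.141, 0.003, -0.002]
ft_force: [0.7, 0.3, -1.7]
width: 29.6
grasp_force: 30.0
```

Request:
{"method": "play_rows", "body": {
  "dp": [
    [0,0,-25],
    [0,0,-22],
    [0,0,-14],
    [0,0,-8],
    [0,0,-5],
    [0,0,-3],
    [0,0,-1],
    [0,0,0]
  ],
  "yaw": [0,0,0,0,0,0,0,0]
}}

```text
t: 22.53
ee_pos: [606.3, 8.9, 86.9]
orientation: [3.142, 0.001, 0.001]
ft_force: [-0.1, -0.5, -1.0]
width: 29.8
grasp_force: 30.0
```

Request:
{"method": "play_rows", "body": {
  "dp": [
    [0,0,-1],
    [0,0,-1],
    [0,0,-1],
    [0,0,-0.5],
    [0,0,0],
    [0,0,0]
  ],
  "yaw": [0,0,0,0,0,0]
}}

```text
t: 23.03
ee_pos: [605.9, 9.3, 82.9]
orientation: [3.142, 0.002, -0.0]
ft_force: [-0.5, 0.7, -0.8]
width: 29.9
grasp_force: 30.0
```

Request:
{"method": "play_rows", "body": {
  "dp": [
    [0,0,-0.5],
    [0,0,-0.5],
    [0,0,-0.5],
    [0,0,0],
    [0,0,0]
  ],
  "yaw": [0,0,0,0,0]
}}

```text
t: 23.45
ee_pos: [606.0, 9.3, 81.6]
orientation: [-3.142, -0.001, -0.0]
ft_force: [-1.0, -0.5, 1.6]
width: 29.6
grasp_force: 30.0
```

Contact; release and back off.

Request:
{"method": "play_rows", "body": {
  "dp": [
    [0,0,0],
    [0,0,0],
    [0,0,0],
    [0,0,0],
    [0,0,0],
    [0,0,0]
  ],
  "yaw": [0,0,0,0,0,0],
  "gripper": 0.3
}}

```text
t: 23.95
ee_pos: [605.9, 9.2, 81.3]
orientation: [3.142, 0.001, -0.0]
ft_force: [0.2, 0.4, 1.0]
width: 61.2
grasp_force: 0.0
```

Request:
{"method": "play_rows", "body": {
  "dp": [
    [0,0,15],
    [0,0,30],
    [0,0,40],
    [0,-10,30],
    [-20,-35,0],
    [-20,-35,0],
    [-20,-35,0],
    [-20,-35,0]
  ],
  "yaw": [0,0,0,0,0,0,0,0]
}}

```text
t: 24.62
ee_pos: [524.9, -141.8, 196.7]
orientation: [3.141, 0.003, 0.001]
ft_force: [1.0, -0.8, 0.8]
width: 61.4
grasp_force: 0.0
```

Request:
{"method": "play_rows", "body": {
  "dp": [
    [-20,-35,0],
    [-20,-35,0],
    [-20,-35,0],
    [-20,-35,0],
    [0,0,0],
    [0,0,0],
    [0,0,0]
  ],
  "yaw": [0,0,0,0,0,0,0]
}}

```text
t: 25.2
ee_pos: [446.0, -280.5, 196.4]
orientation: [-3.141, 0.0, -0.0]
ft_force: [0.2, -0.1, -0.8]
width: 61.4
grasp_force: 0.0
```

```bash
python3 - <<'E'
from h import *
im=cam('top'); i2=cam('side'); f=lambda i,r,c:cv2.resize(cv2.cvtColor(i['pixels'][r:r+130,c:c+170],cv2.COLOR_RGB2BGR),None,fx=2.3,fy=2.3,interpolation=cv2.INTER_CUBIC)
cv2.imwrite('pics/fin.png',np.hstack([f(im,130,200),f(i2,140,200)]))
print(ctrl.get_obs()['ee_pos'])
E
python3 e.py
```

```text
[ 446.55438231 -279.61635775  196.35225279]
960 ((582.3505249023438, 11.102214813232422), 108.42558288574219) [475.69116699 -95.91622402] [688.68753258 118.27475203] 100.90925482146622
[[578.6, 8.5, 105.0], [578.4, 112.6, 105.0], [576.3, -95.4, 105.0], [683.4, 6.2, 105.0], [476.1, 8.2, 105.0]]
blue 287 295 231 238 [[484.8, -6.2, 41.0], [463.1, -29.8, 41.0]]
red 302 310 231 238 [[484.4, -46.0, 41.0], [462.7, -69.5, 41.0]]
```

View pics/fin.png

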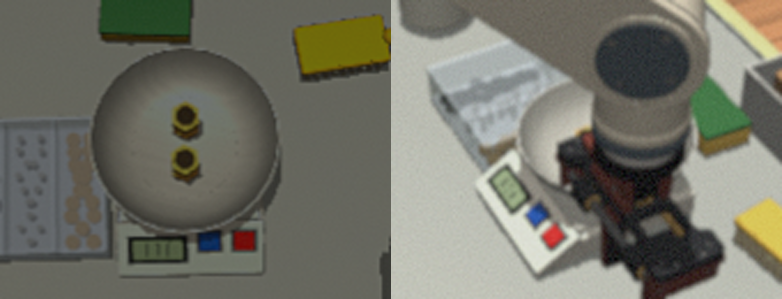

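Both couplings stand upright in the bowl, the keys are unmoved, and nothing touches it.

```bash
python3 -c "
from workcell import ticket
print(ticket.close_job())"
```

```text
the job is handed in; nothing more can be done
None
```

The job is handed in: I slid the bowl onto the scale plate (about 10 mm off its middle), pressed and released tare by an estimated 3 mm with nothing touching the bowl, then set both brass couplings upright in it, at about 25 s; the hand-in returned no verdict.

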